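# Back the paint stand off one notch

### The job

The stovepipe on the ratchet paint stand has been turned one panel too far. With a fingertip, lift the pawl off the ratchet wheel by its ball lever and throw it over, push the hand wheel's spoke so that the wheel goes one notch backward (its near side down), then tip the pawl in again and leave it fully home, with the wheel borne back against it. Only touch and push: be gentle, pinch nothing, and leave the jars, brush and other things around the stand where they are.

Things in the scene. Friction and masses are not known exactly. Their poses are not given: they have to be found in the camera images.
- stand: Grey iron paint stand, fixed to the bench: base 190 x 150 x 24 mm, two upright cheek plates with the ratchet wheel and pawl between. Origin on the bench under the ratchet wheel; z up; y along the level spindle, from the hand wheel (y = -105 mm) to the black stovepipe being painted (y = 60 to 315 mm, radius 34 mm, cap 62 mm); x points away from the robot.
- wheel_centre (a point): Centre of the steel ratchet wheel, on the spindle, 150 mm above the bench; stand axes. The wheel is 110 mm across, 12 mm thick, with 12 saw teeth 11 mm deep: one notch is 30 degrees. Wheel, spindle, hand wheel and stovepipe turn as one, stiffly (bearing friction 0.16 N m), and stay where they are left.
- wheel (a joint): Turn of the wheel, rad; grows backward: the top comes towards the robot (stand -x), the near side goes down. Starts -0.05 to 0, in the notch that stops it at 0. With the pawl dropped it can turn back only as far as the next stop: 0, 0.524 (one notch), 1.047 ...; if the pawl is dropped part-way through a notch, the wheel can still be pushed back to that notch's stop.
- spoke_knob (a point): Centre of the black ball (24 mm across) on the hand wheel's spoke that points towards the robot, 115 mm from the spindle axis (10 mm rods, three spokes at 120 degrees). At wheel value 0 it is 111 mm from the axis in stand -x and 30 mm above it; at 0.524 rad the same but 30 mm below it. Pushing it straight down turns the wheel backward.
- pawl_pivot (a point): Pivot pin of the pawl, mid-thickness: 55 mm from the spindle in stand -x, 66 mm above it, the pin along stand y; stand axes. The cheek plates end 10 mm above it. The pawl's steel nose reaches 55 mm from it in +x, down into the teeth at the top of the wheel.
- pawl (a joint): Swing of the pawl, rad: about 0 fully home in a notch, 0.2 with its nose on a tooth tip, growing as the nose lifts. A throw-over pawl weighted by its ball (about 200 g): below about 0.7 rad it falls back onto the wheel; beyond that it falls over to its stop at 1.15 rad and stays there, clear of the teeth.
- pawl_knob (a point): Centre of the steel ball (22 mm across) on the pawl's thumb lever (8 x 10 mm bar), 70 mm from the pivot. Pawl home: the ball is 37 mm from the pivot in stand +x and 59 mm above it; thrown over: 39 mm in -x, 58 mm above. Pushing the ball or lever in stand -x (towards the robot) lifts the nose, in +x lowers it; 1 to 2 N is enough.
- paint_jar: Small open paint jar, black, 42 mm across, 58 mm tall; loose, to be left alone. Origin at the middle of its underside.
- jar_lid: Its black screw lid lying flat, 38 mm across, 11 mm tall; loose, to be left alone. Origin at the middle of its underside.
- brush: Paint brush lying flat, about 200 mm long, along its x axis; loose, to be left alone. Origin under its middle.
- tub: Open white plastic tub with a blue band, 100 mm across, 105 mm tall; loose, to be left alone. Origin at the middle of its underside.
- nut_jar: Frosted clear jar with a white cap, 90 mm across, 140 mm tall; loose, to be left alone. Origin at the middle of its underside.
- tape: Small clear desk tape dispenser, 85 mm long, 61 mm tall; loose, to be left alone. Origin at the middle of its underside.
- ruler: Clear ruler lying flat, 300 x 38 x 3 mm; loose, to be left alone. Origin at the middle of its underside.
- palette: Flat white round palette, 150 mm across, 8 mm thick; loose, to be left alone. Origin at the middle of its underside.

How it is judged (in metres and radians):
On the way, in this order (a step that is already met when the one before it is completed fails the run):
1. the pawl is thrown over and lies off the wheel, the wheel not yet turned back (value of joint pawl above 0.95 rad and value of joint wheel below 0.15 rad), for 0.2 s.
2. with the pawl still off, the wheel is pushed well back (value of joint pawl above 0.95 rad and value of joint wheel above 0.2 rad), for 0.1 s.
At the end, for the whole second after the job is handed in: the pawl lies fully home in the teeth (pawl joint within 0.08 rad of 0) and the wheel stands one notch back from its first notch, borne against the pawl (wheel joint 0.45 to 0.58 rad), both at rest (value of joint pawl between -0.06 and 0.08 rad and value of joint wheel between 0.45 and 0.58 rad and velocity of joint wheel between -0.05 and 0.05 rad/s and velocity of joint pawl between -0.05 and 0.05 rad/s); the robot touches nothing.
It fails at once if the pawl is pinched or forced: more than 30 N on it (contact force between the fingers and pawl above 30 N).
It fails at once if the wheel is gripped or forced: more than 35 N on it (contact force between the fingers and wheel above 35 N).
It fails at once if a thing lying around the stand is pushed over 15 mm, lifted or carried off (distance of any of paint_jar, jar_lid, brush, tub, nut_jar, tape, ruler, palette from where it was at the start of the episode above 0.015 m).
It also fails if it takes over 59 s, if anything falls off the work surface, if the arm or the gripper's body presses on something with over 40 N, if the wrist force passes 120 N, or if a joint passes its speed limit or range.

### The arm

A 6-joint arm with a two-finger parallel gripper is mounted at the origin on the work surface. World frame = base frame: x ahead of the robot, y to its left, z up, the work surface at z = 0. Lengths are in mm, angles in rad, forces in N, time in s.
With the tool pointing down it reaches from about 225 to 875 mm from the base axis. Payload 3.4 kg.
Tool frame: the origin (TCP) lies on the centre line of the jaws, within the pads' length; the fingertips stand 19 mm ahead of it and the grasp point (between the pads) is the TCP (tips_ahead is the distance from the TCP to the fingertips, in mm); y points along the fingers, z is the direction in which the jaws open and shut, and the axes are right-handed (so a half turn about y gives the same grasp; the last joint's range is limited). The gripper opens to 85 mm and grips with 20 to 120 N. Pads are 22 mm wide; open, the fingers measure 114 mm over their backs; the gripper's body (76 mm by 85 mm) begins 54 mm behind the grasp point. The pads swing forward as they close: fully open they stand 13 mm farther back than shut.
Start: joints at [1.013, 0.276, 1.505, -0, 1.361, -0.121], TCP at [243.269, 521.038, 250.328] pointing down, gripper open.
Joint ranges: [-2.89, 2.89], [-0.75, 2.08], [0.22, 2.7], [-1.18, 4.32], [0.11, 2.71], [-2.7, 2.7]. Speed limits (rad/s): [2.57, 2.57, 3.14, 3.14, 3.14, 3.14].

### API

Orientations are given as a rotation vector (axis times angle).
In Python, from cell import * gives the robot as it stands.
- The arm moves only by the tool arm_command, never from a script. Its argument "motion" is a list of rows, each an object with "claw": the gripper's target within -1 to 1 (fully open at 1, half-way at 0, shut at -1); "delta_pos": the shift along the tool's x, y, z in cm, a list of three; "yaw": the turn about the tool's y in degrees. In form: [{"claw": claw, "delta_pos": [dx, dy, dz], "yaw": yaw}, ...]. A call has 1 to 8 rows; each row is the pose to reach, as a shift and turn from the pose measured when the call began, along the tool's axes at that moment; what a row does not reach only later rows make up. A row lasts 1/12 s, in which the tool goes at most 41.7 mm and 7.16 degrees, less where a joint would pass 70% of its speed; a pose out of reach is approached as far as the arm can. A call with a gripper value outside its range is refused whole. The fingers move at their own pace and stop on an object; "grip_force" is the grip in N (left out, the last holds). Time passes only in rows, so rows that repeat a pose let the fingers close. It gives the time, the measured TCP pose, the force and the opening at its end, in the units of the state.
- sense(): the state, without advancing time (a new reading comes with each control period).
- get_image(name): name is "side" or "top" or "wrist"; returns a dict with "pixels" (480x640x3 uint8, red, green, blue), "camera_matrix" (3x3 intrinsics, pixels), "pose" (4x4, takes a point from camera to world coordinates); the wrist camera has in their place "T_tool_cam" (4x4, takes a point from camera to tool coordinates, whose origin is the TCP and whose axes are the tool frame's). Camera axes: x right, y down, z forward; pixel columns grow to the right and rows downward; lengths in mm; the calibration is good to about 2 mm. A picture is of the moment at which its call begins: read the wrist's pose just before it. There is no depth.
- hand_in(): hands the job in, once; it reports no verdict.
The state is a dict: "t": time; "joint_positions": joint angles; "joint_vel": joint speeds; "effort": joint torques, N m; "position": TCP position; "ee_rot": TCP orientation; "contact_force": force on the tool from outside, world axes, zero at the start; "moment": the same for the moment, N m; "width": finger opening in mm.
Only numpy, scipy, OpenCV 4.12 (cv2) and the standard library are available. Lean on these libraries where they do the work, as an engineer would, in place of code of your own. Each camera call takes 0.05 s, during which the arm holds its last target. There are 200 camera calls.

## Working session

There is one attempt and no reset: what is moved stays moved. The work goes in short steps, Python scripts to look and compute and a tool call to move; the robot and the scene stay as the last step left them, time stands still between calls to the robot, and variables do not carry over. Pictures are saved under pics/ and viewed, about 8 in all and at most 12, crops included, and the job is handed in when it is done.

Besides the shell and the picture viewer there is one more tool, called as name(argument=value, ...), one argument or row to a line, values as JSON. arm_command: Moves the arm, as the interface text tells. Its arguments: {"type":"object","properties":{"motion":{"type":"array","items":{"type":"object","properties":{"claw":{"type":"number"},"delta_pos":{"type":"array","items":{"type":"number"}},"yaw":{"type":"number"}}}},"grip_force":{"type":"number"}},"required":["motion"]}

```bash
mkdir -p pics; ls; python3 - <<'E'
from cell import *
import cv2,numpy as np
s=sense();print(s)
for n in("side","top"):
    d=get_image(n);cv2.imwrite(f"pics/{n}0.png",d["pixels"][:,:,::-1]);print(n,d["camera_matrix"],d["pose"])
d=get_image("wrist");print(d["camera_matrix"],d["T_tool_cam"])
E
```

```text
pics
{'t': 0.0, 'joint_positions': array([ 1.01300865e+00,  2.76594743e-01,  1.50618999e+00,  1.34976488e-05,
        1.36068445e+00, -1.21002524e-01]), 'joint_vel': array([ 0.00023181, -0.00087129,  0.00033315,  0.00024914,  0.00090199,
       -0.00060112]), 'effort': array([ 2.86514542e-04, -4.16783059e+01, -2.45803910e+01, -3.17765534e-04,
        1.07578209e-02, -1.21754367e-07]), 'position': array([242.96832409, 520.5748558 , 249.41716785]), 'ee_rot': array([-1.54528717,  0.34314539, -0.34213773]), 'contact_force': array([ 0.10663314,  0.52969767, -0.4187494 ]), 'moment': array([ 0.00349449, -0.03059364, -0.04555662]), 'width': 85.2751077388444}
side [[539.43730851   0.         313.79464973]
 [  0.         539.43730851 238.63776554]
 [  0.           0.           1.        ]] [[ 9.24891044e-01 -2.32497126e-01  3.00868150e-01  1.21384004e+02]
 [-3.79959428e-01 -5.95097915e-01  7.08159095e-01 -1.01677777e+03]
 [ 1.44010547e-02 -7.69287695e-01 -6.38740207e-01  1.01226728e+03]
 [ 0.00000000e+00  0.00000000e+00  0.00000000e+00  1.00000000e+00]]
top [[570.3274208    0.         315.37097833]
 [  0.         570.3274208  232.67084099]
 [  0.           0.           1.        ]] [[-2.48946986e-02 -9.96296240e-01  8.23046589e-02  4.26370787e+02]
 [-9.99617330e-01  2.38151547e-02 -1.40723885e-02 -7.30503211e+01]
 [ 1.20601696e-02 -8.26234912e-02 -9.96507858e-01  1.34790520e+03]
 [ 0.00000000e+00  0.00000000e+00  0.00000000e+00  1.00000000e+00]]
[[368.0552858    0.         316.93292119]
 [  0.         368.0552858  238.68996508]
 [  0.           0.           1.        ]] [[ 6.22499419e-04  9.64657648e-01  2.63505662e-01 -6.52795282e+01]
 [ 6.86619667e-04 -2.63506063e-01  9.64657495e-01 -1.22976835e+02]
 [ 9.99999571e-01 -4.19570560e-04 -8.26385284e-04  8.55719609e-01]
 [ 0.00000000e+00  0.00000000e+00  0.00000000e+00  1.00000000e+00]]
```

View pics/side0.png

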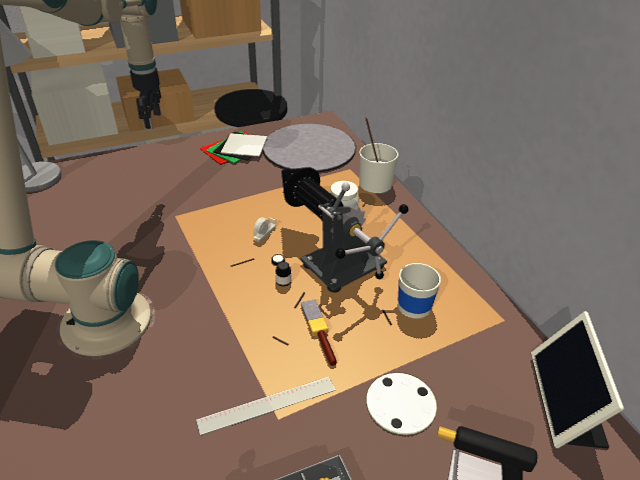

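View pics/top0.png

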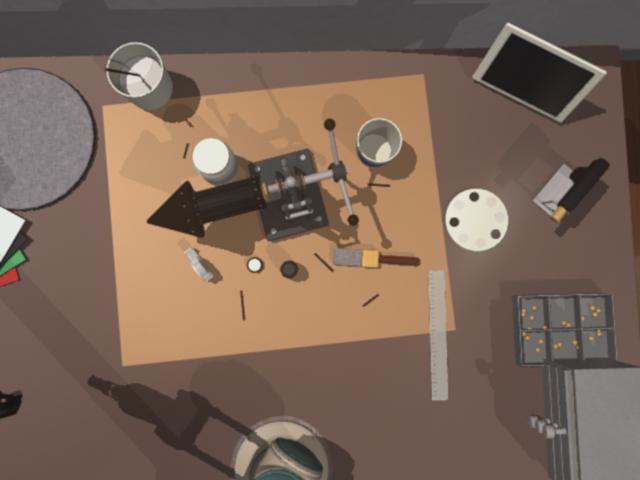

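The side view shows the stand at about (343,240), the pawl ball near (345,187) and the spoke balls at (404,209), (340,253) and (379,276). In the top view the stand is at about (290,190), the spoke balls are at (330,125) and (353,220), and the hub is at (338,171). I'll enlarge both.

```bash
python3 - <<'E'
import cv2,numpy as np
a=cv2.imread("pics/top0.png")[115:240,245:375];b=cv2.imread("pics/side0.png")[165:290,290:420]
f=lambda x:cv2.resize(x,None,fx=3,fy=4.0*.75,interpolation=cv2.INTER_CUBIC)
o=np.vstack([np.hstack([f(a),f(b)])]);cv2.imwrite("pics/c1.png",o);print(o.shape)
E
```

```text
(375, 780, 3)
```

View pics/c1.png

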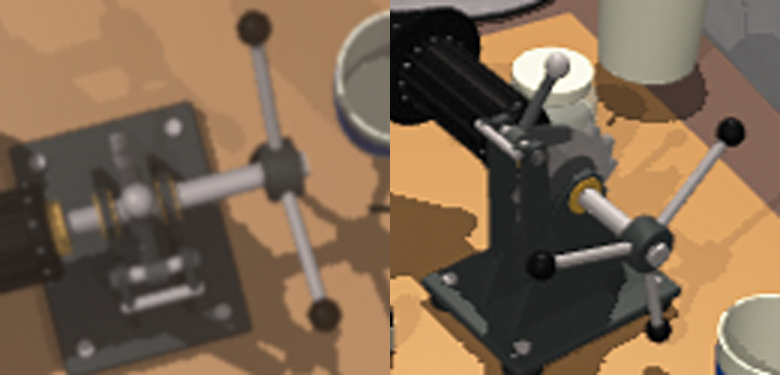

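Top view: pawl ball (290,181), near spoke ball (353.3,219.7), far spoke ball (330,124.3). Side view: pawl ball (345.7,186.7), near (340.3,253.3), far (403.7,208.7), lower (379.3,275).

```bash
cat > h.py <<'E'
from cell import *
import cv2,numpy as np
from scipy.spatial.transform import Rotation as R
from scipy.optimize import least_squares
def proj(d,P,pose=None):
    T=np.linalg.inv(d["pose"] if pose is None else pose);q=np.atleast_2d(P)@T[:3,:3].T+T[:3,3]
    p=q@d["camera_matrix"].T;return p[:,:2]/p[:,2:]
E
python3 - <<'E'
from h import *
t=get_image("top");s=get_image("side")
pt=np.array([[290,181],[353.3,219.7],[330,124.3]]);ps=np.array([[345.7,186.7],[340.3,253.3],[403.7,208.7],[379.3,275]])
def M(w):
    a=[np.pi-np.arctan2(30,111)+w+k*2*np.pi/3 for k in(0,-1,1)]
    return np.array([[-18,0,275]]+[[115*np.cos(x),-105,150+115*np.sin(x)] for x in a])
def W(p):return M(p[3])@R.from_euler('z',p[2]).as_matrix().T+[p[0],p[1],0]
def r(p):
    w=W(p);return np.r_[(proj(t,w[:3])-pt).ravel(),(proj(s,w)-ps).ravel(),p[3]*20]
f=least_squares(r,[500,0,.2,0]);print(f.x,np.round(f.fun,1));print(W(f.x).round(1))
c,sn=np.cos(f.x[2]),np.sin(f.x[2]);
for n,P in dict(pivot=[-55,0,216],thrown=[-94,0,274],home=[-18,0,275],k0=[-111,-105,180],k1=[-111,-105,120]).items():
    print(n,(R.from_euler('z',f.x[2]).as_matrix()@P+[f.x[0],f.x[1],0]).round(1))
q=sense();print(R.from_rotvec(q["ee_rot"]).as_matrix().round(3),q["position"])
np.save("fit",f.x)
# objects near: pixel to ground-ish
for n,uv,z in[("jar",(289,269),58),("lid",(255,265),11),("tub",(379,142),105),("nut",(211,160),140)]:
    d=np.linalg.inv(t["camera_matrix"])@[*uv,1];d=t["pose"][:3,:3]@d;o=t["pose"][:3,3];print(n,(o+d*(z-o[2])/d[2]).round())
E
```

```text
[ 6.32445382e+02 -4.01632456e+01  2.29209425e-01 -1.14372420e-02] [ 1.  -0.1 -0.3 -0.4  0.1 -0.6 -0.4 -0.2 -0.6  0.1 -0.5  0.1 -0.1 -0.5
 -0.2]
[[ 614.9  -44.3  275. ]
 [ 548.5 -167.6  181.3]
 [ 736.6 -123.7  230.2]
 [ 683.8 -136.    38.5]]
pivot [578.9 -52.7 216. ]
thrown [540.9 -61.5 274. ]
home [614.9 -44.3 275. ]
k0 [ 548.2 -167.6  180. ]
k1 [ 548.2 -167.6  120. ]
[[ 0.906 -0.     0.423]
 [-0.423 -0.001  0.906]
 [-0.    -1.    -0.001]] [243.11532305 520.85110534 249.89808685]
jar [452. -30.  58.]
lid [464.  51.  11.]
tub [ 727. -237.  105.]
nut [688. 130. 140.]
```

arm_command(
  motion=[
    {"claw": -1, "delta_pos": [3.2, -1.9, -1.7], "yaw": -5},
    {"claw": -1, "delta_pos": [6.4, -3.8, -3.4], "yaw": -10},
    {"claw": -1, "delta_pos": [9.6, -5.7, -5.1], "yaw": -15},
    {"claw": -1, "delta_pos": [12.8, -7.6, -6.8], "yaw": -20},
    {"claw": -1, "delta_pos": [16, -9.5, -8.5], "yaw": -25},
    {"claw": -1, "delta_pos": [19.2, -11.4, -10.2], "yaw": -30},
    {"claw": -1, "delta_pos": [22.4, -13.3, -11.9], "yaw": -34},
    {"claw": -1, "delta_pos": [25.6, -15, -13.6], "yaw": -38},
  ],
  grip_force=20,
)

```text
t: 0.92
position: [418.3, 287.9, 401.3]
ee_rot: [-1.563, -0.181, 0.18]
contact_force: [0.0, 0.3, 0.7]
width: 0.1
```

```bash
cat >> h.py <<'E'
F=np.load("fit.npy");RS=R.from_euler('z',F[2]).as_matrix();O=np.array([F[0],F[1],0])
def st():
    q=sense();T=R.from_rotvec(q["ee_rot"]).as_matrix()
    print("t",q["t"],"tip(stand)",(RS.T@(np.array(q["position"])+19*T[:,1]-O)).round(1),"F(stand)",(RS.T@q["contact_force"]).round(1),"w",round(q["width"],1),"q6",q["joint_positions"].round(2));return q,T
def go(P): # tip target in stand frame -> delta cm
    q,T=st();tip=np.array(q["position"])+19*T[:,1];print("delta cm",(T.T@(RS@P+O-tip)/10).round(2),"yaw err deg",np.degrees(R.from_matrix(T.T@RS@np.array([[1,0,0],[0,0,1],[0,-1,0]]).T).as_rotvec()).round(1))
E
python3 -c "
from h import *
go(np.array([30,0,380.]))"
```

```text
t 0.9167 tip(stand) [-134.   368.1  382.3] F(stand) [0.1 0.3 0.7] w 0.1 q6 [ 0.47  0.12  1.34 -0.    1.68 -1.34]
delta cm [ 16.37   0.25 -36.82] yaw err deg [-1.8e+02 -0.0e+00  1.0e-01]
```

arm_command(
  motion=[
    {"claw": -1, "delta_pos": [1.6, 0, -3.6]},
    {"claw": -1, "delta_pos": [3.2, 0, -7.2]},
    {"claw": -1, "delta_pos": [4.8, 0, -10.8]},
    {"claw": -1, "delta_pos": [6.4, 0, -14.4]},
    {"claw": -1, "delta_pos": [8, 0, -18]},
    {"claw": -1, "delta_pos": [9.6, 0, -21.6]},
    {"claw": -1, "delta_pos": [11.2, 0, -25.2]},
    {"claw": -1, "delta_pos": [12.8, 0, -28.8]},
  ],
)

```text
invalid input
```

```bash
sed -i 's/\[0,-1,0\]\]).T)/[0,-1,0]]))/' h.py; python3 -c "
from h import *
go(np.array([32,0,340.]))"
```

```text
t 0.9167 tip(stand) [-134.   368.1  382.3] F(stand) [0.1 0.3 0.7] w 0.1 q6 [ 0.47  0.12  1.34 -0.    1.68 -1.34]
delta cm [ 16.57   4.25 -36.82] yaw err deg [0. 0. 0.]
```

Each row needs the yaw field too.

arm_command(
  motion=[
    {"claw": -1, "delta_pos": [1.6, 0, -3.6], "yaw": 0},
    {"claw": -1, "delta_pos": [3.2, 0, -7.2], "yaw": 0},
    {"claw": -1, "delta_pos": [4.8, 0, -10.8], "yaw": 0},
    {"claw": -1, "delta_pos": [6.4, 0, -14.4], "yaw": 0},
    {"claw": -1, "delta_pos": [8, 0, -18], "yaw": 0},
    {"claw": -1, "delta_pos": [9.6, 0, -21.6], "yaw": 0},
    {"claw": -1, "delta_pos": [11.2, 0, -25.2], "yaw": 0},
    {"claw": -1, "delta_pos": [12.8, 0, -28.8], "yaw": 0},
  ],
)

```text
t: 1.58
position: [609.4, 34.9, 401.4]
ee_rot: [-1.563, -0.181, 0.18]
contact_force: [0.5, 0.0, 0.1]
width: -0.1
```

```bash
python3 -c "
from h import *
go(np.array([32,0,340.]))"
```

```text
t 1.5833 tip(stand) [ -5.4  78.3 382.4] F(stand) [ 0.5 -0.1  0.1] w -0.1 q6 [-0.06  0.29  1.12  0.    1.73 -1.86]
delta cm [ 3.73  4.24 -7.83] yaw err deg [0. 0. 0.]
```

arm_command(
  motion=[
    {"claw": -1, "delta_pos": [1.9, 0, -3.0], "yaw": 0},
    {"claw": -1, "delta_pos": [3.7, 0.5, -6.0], "yaw": 0},
    {"claw": -1, "delta_pos": [3.7, 2, -7.8], "yaw": 0},
    {"claw": -1, "delta_pos": [3.7, 4.2, -7.8], "yaw": 0},
    {"claw": -1, "delta_pos": [3.7, 4.2, -7.8], "yaw": 0},
  ],
)

```text
t: 2.0
position: [662.0, -34.0, 353.9]
ee_rot: [-1.561, -0.171, 0.186]
contact_force: [-0.5, 1.5, -0.6]
width: -0.1
```

```bash
python3 -c "
from h import *
go(np.array([32,0,264.]))
w=get_image('wrist')['pixels'][:,:,::-1];s=get_image('side')['pixels'][100:300,250:450,::-1]
o=np.hstack([cv2.resize(w,(400,300)),cv2.resize(s,(400,400))[:300]])
cv2.imwrite('pics/a.png',o)"
```

```text
t 2.0 tip(stand) [ 30.1  -0.6 334.9] F(stand) [-0.1  1.6 -0.6] w -0.1 q6 [-0.16  0.39  1.09  0.    1.67 -1.95]
delta cm [0.26 7.08 0.04] yaw err deg [-0.2 -0.1 -0.5]
```

View pics/a.png

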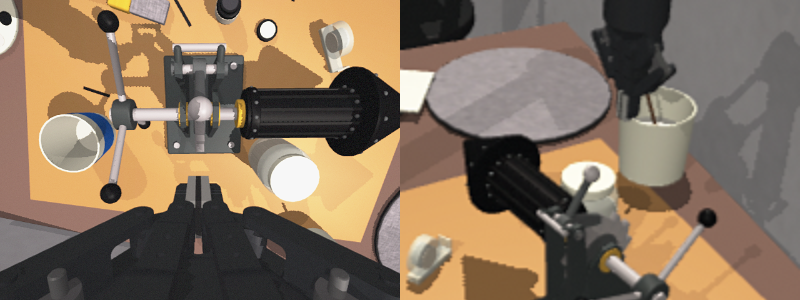

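The fingertips, at (198,178) in the wrist view, sit in line with the pawl ball at (201,107) and on its far side. Next I lower the tip and push in -x.

arm_command(
  motion=[
    {"claw": -1, "delta_pos": [0.2, 2.5, 0], "yaw": 0},
    {"claw": -1, "delta_pos": [0.2, 5, 0], "yaw": 0},
    {"claw": -1, "delta_pos": [0.2, 7, 0], "yaw": 0},
    {"claw": -1, "delta_pos": [0.2, 7, 0], "yaw": 0},
    {"claw": -1, "delta_pos": [-0.8, 7, 0], "yaw": 0},
    {"claw": -1, "delta_pos": [-1.8, 7, 0], "yaw": 0},
    {"claw": -1, "delta_pos": [-2.3, 7, 0], "yaw": 0},
    {"claw": -1, "delta_pos": [-2.8, 7, 0], "yaw": 0},
  ],
)

```text
t: 2.77
position: [635.2, -39.0, 291.2]
ee_rot: [-1.563, -0.182, 0.179]
contact_force: [3.2, 1.3, 3.5]
width: 0.5
```

```bash
python3 -c "
from h import *
go(np.array([-50,0,264.]))"
```

```text
t 2.7667 tip(stand) [  3.    0.5 272.2] F(stand) [3.4 0.6 3.5] w 0.5 q6 [-0.17  0.35  1.29  0.    1.49 -1.97]
delta cm [-5.3   0.81 -0.05] yaw err deg [0.  0.  0.1]
```

arm_command(
  motion=[
    {"claw": -1, "delta_pos": [-0.5, 0.0, 0], "yaw": 0},
    {"claw": -1, "delta_pos": [-1.0, 0.0, 0], "yaw": 0},
    {"claw": -1, "delta_pos": [-1.5, 0, 0], "yaw": 0},
    {"claw": -1, "delta_pos": [-2, 0, 0], "yaw": 0},
  ],
)

```text
t: 3.1
position: [615.9, -43.7, 292.6]
ee_rot: [-1.564, -0.184, 0.176]
contact_force: [1.4, -0.3, 2.0]
width: -0.3
```

```bash
python3 -c "
from h import *
go(np.array([-50,0,266.]))"
```

```text
t 3.1 tip(stand) [-16.9   0.3 273.6] F(stand) [ 1.3 -0.6  2. ] w -0.3 q6 [-0.18  0.32  1.34  0.    1.48 -1.98]
delta cm [-3.32  0.74 -0.02] yaw err deg [0.1 0.  0.3]
```

arm_command(
  motion=[
    {"claw": -1, "delta_pos": [-0.5, 0.0, 0], "yaw": 0},
    {"claw": -1, "delta_pos": [-1.0, 0.0, 0], "yaw": 0},
    {"claw": -1, "delta_pos": [-1.5, 0, 0], "yaw": 0},
    {"claw": -1, "delta_pos": [-2, 0, 0], "yaw": 0},
    {"claw": -1, "delta_pos": [-2.5, 0, 0], "yaw": 0},
    {"claw": -1, "delta_pos": [-3, 0, 0], "yaw": 0},
    {"claw": -1, "delta_pos": [-3.4, 0, 0], "yaw": 0},
  ],
)

```text
t: 3.68
position: [581.9, -51.6, 292.2]
ee_rot: [-1.564, -0.183, 0.177]
contact_force: [0.4, -0.3, -0.4]
width: 0.1
```

```bash
python3 -c "
from h import *
go(np.array([-50,0,266.]))
d=get_image('side');print(proj(d,np.array([[-18,0,275],[-94,0,274]])@RS.T+O))
cv2.imwrite('pics/b.png',cv2.resize(d['pixels'][130:270,260:430,::-1],None,fx=3,fy=3,interpolation=2))"
```

```text
t 3.6833 tip(stand) [-51.7   0.3 273.2] F(stand) [ 0.3 -0.3 -0.4] w 0.1 q6 [-0.21  0.27  1.41  0.    1.46 -2.01]
delta cm [ 0.17  0.72 -0.03] yaw err deg [0.1 0.  0.2]
[[345.26986787 186.54546078]
 [319.8988905  197.12182368]]
```

View pics/b.png

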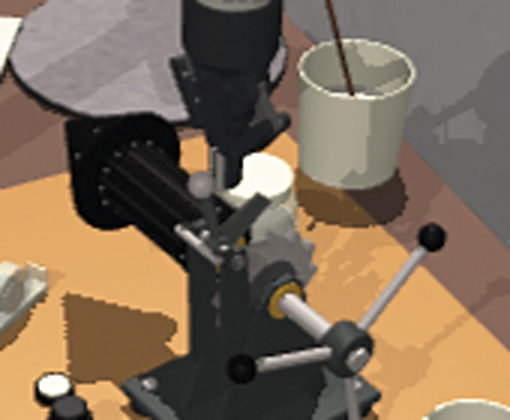

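The ball is at about (326.7,191.7), past the balance point and either falling or touching the finger. I'll nudge it a little further, then rise.

arm_command(
  motion=[
    {"claw": -1, "delta_pos": [-0.5, 0.0, 0], "yaw": 0},
    {"claw": -1, "delta_pos": [-1.0, 0.0, 0], "yaw": 0},
    {"claw": -1, "delta_pos": [-1.0, 0, 0], "yaw": 0},
    {"claw": -1, "delta_pos": [-1, -2, 0], "yaw": 0},
    {"claw": -1, "delta_pos": [-1, -4.5, 0], "yaw": 0},
    {"claw": -1, "delta_pos": [-1, -5.5, -2], "yaw": 0},
    {"claw": -1, "delta_pos": [-2, -5.5, -5], "yaw": 0},
    {"claw": -1, "delta_pos": [-4, -5.5, -8], "yaw": 0},
  ],
)

```text
t: 4.4
position: [562.3, -138.9, 348.2]
ee_rot: [-1.565, -0.188, 0.177]
contact_force: [0.5, -0.8, 0.3]
width: 0.7
```

```bash
python3 -c "
from h import *
go(np.array([-112,-105,205.]))
d=get_image('side')
cv2.imwrite('pics/c.png',cv2.resize(d['pixels'][130:290,260:430,::-1],None,fx=3,fy=3,interpolation=2))"
```

```text
t 4.4 tip(stand) [-90.6 -80.3 329.2] F(stand) [ 0.3 -0.9  0.3] w 0.7 q6 [-0.36  0.24  1.32  0.    1.58 -2.17]
delta cm [-2.24 12.41 -2.43] yaw err deg [0.2 0.2 0.4]
```

View pics/c.png

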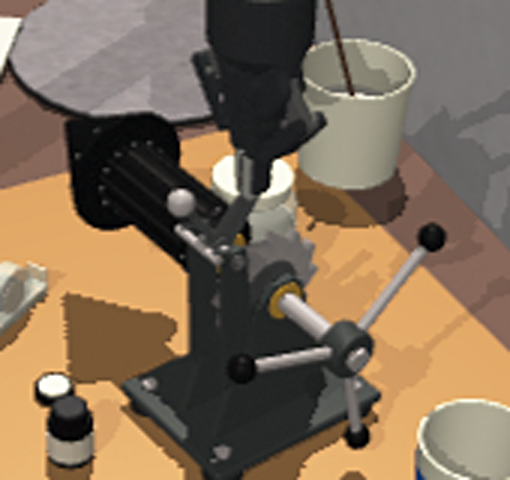

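The ball is at (320.3,197.3), which matches the predicted thrown-over position. Next is the spoke knob.

arm_command(
  motion=[
    {"claw": -1, "delta_pos": [-2, 0, -2.4], "yaw": 0},
    {"claw": -1, "delta_pos": [-2.2, 3.5, -2.4], "yaw": 0},
    {"claw": -1, "delta_pos": [-2.2, 7, -2.4], "yaw": 0},
    {"claw": -1, "delta_pos": [-2.2, 10.5, -2.4], "yaw": 0},
    {"claw": -1, "delta_pos": [-2.2, 12.4, -2.4], "yaw": 0},
    {"claw": -1, "delta_pos": [-2.2, 12.4, -2.4], "yaw": 0},
  ],
)

```text
t: 4.95
position: [539.7, -174.4, 218.8]
ee_rot: [-1.567, -0.171, 0.184]
contact_force: [-1.1, -0.4, 0.6]
width: -0.1
```

```bash
python3 -c "
from h import *
go(np.array([-114,-105,152.]))
w=get_image('wrist')['pixels'][:,:,::-1];s=get_image('side')['pixels'][150:300,270:420,::-1]
o=np.hstack([cv2.resize(w,(400,300)),cv2.resize(s,(300,300))])
cv2.imwrite('pics/d.png',o)"
```

```text
t 4.95 tip(stand) [-121.  -109.7  199.8] F(stand) [-1.1 -0.2  0.6] w -0.1 q6 [-0.43  0.29  1.57 -0.01  1.29 -2.23]
delta cm [0.73 4.78 0.48] yaw err deg [ 0.1 -0.2 -0.5]
```

View pics/d.png

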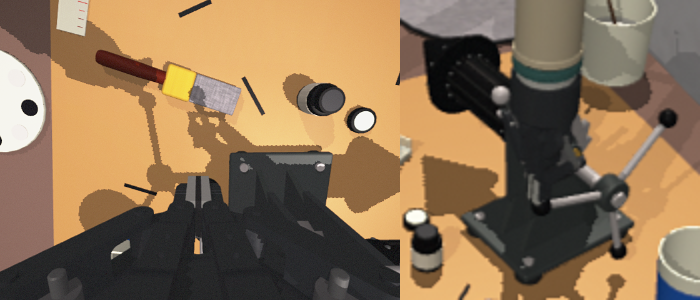

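The tip is just above the near knob, at about (541,207) in the side half. I'll centre it and push down slowly.

arm_command(
  motion=[
    {"claw": -1, "delta_pos": [0.7, 0, 0.5], "yaw": 0},
    {"claw": -1, "delta_pos": [0.7, 0.5, 0.5], "yaw": 0},
    {"claw": -1, "delta_pos": [0.7, 1, 0.5], "yaw": 0},
    {"claw": -1, "delta_pos": [0.7, 1.4, 0.5], "yaw": 0},
    {"claw": -1, "delta_pos": [0.7, 1.8, 0.5], "yaw": 0},
    {"claw": -1, "delta_pos": [0.7, 2.2, 0.5], "yaw": 0},
    {"claw": -1, "delta_pos": [0.7, 2.6, 0.5], "yaw": 0},
  ],
)

```text
t: 5.63
position: [548.2, -169.4, 197.5]
ee_rot: [-1.572, -0.177, 0.178]
contact_force: [-1.0, -0.3, 1.8]
width: -0.3
```

```bash
python3 -c "
from h import *
go(np.array([-114,-105,152.]))"
```

```text
t 5.6333 tip(stand) [-111.4 -106.9  178.5] F(stand) [-1.1 -0.1  1.8] w -0.3 q6 [-0.42  0.31  1.6  -0.01  1.24 -2.21]
delta cm [-0.26  2.65  0.21] yaw err deg [ 0.5 -0.2 -0.1]
```

Force is about 2 N, as expected. Continuing to about 0.37 rad.

arm_command(
  motion=[
    {"claw": -1, "delta_pos": [-0.1, 0.4, 0.1], "yaw": 0},
    {"claw": -1, "delta_pos": [-0.2, 0.8, 0.2], "yaw": 0},
    {"claw": -1, "delta_pos": [-0.2, 1.2, 0.2], "yaw": 0},
    {"claw": -1, "delta_pos": [-0.2, 1.6, 0.2], "yaw": 0},
    {"claw": -1, "delta_pos": [-0.2, 2.0, 0.2], "yaw": 0},
    {"claw": -1, "delta_pos": [-0.2, 2.4, 0.2], "yaw": 0},
    {"claw": -1, "delta_pos": [-0.2, 2.65, 0.2], "yaw": 0},
    {"claw": -1, "delta_pos": [-0.2, 2.65, 0.2], "yaw": 0},
  ],
)

```text
t: 6.3
position: [545.7, -167.8, 170.1]
ee_rot: [-1.571, -0.177, 0.178]
contact_force: [-0.4, 0.3, 0.5]
width: -0.0
```

```bash
python3 -c "
from h import *
go(np.array([-114,-105,152.]))"
```

```text
t 6.3 tip(stand) [-113.5 -104.7  151.1] F(stand) [-0.3  0.4  0.5] w -0.0 q6 [-0.42  0.32  1.64 -0.01  1.17 -2.21]
delta cm [-0.05 -0.09 -0.03] yaw err deg [ 0.4 -0.2 -0.1]
```

arm_command(
  motion=[
    {"claw": -1, "delta_pos": [0, -2, 0], "yaw": 0},
    {"claw": -1, "delta_pos": [0, -6, 0], "yaw": 0},
    {"claw": -1, "delta_pos": [-1, -10, 0], "yaw": 0},
    {"claw": -1, "delta_pos": [-2, -14, 0], "yaw": 0},
    {"claw": -1, "delta_pos": [-2.5, -17, 2], "yaw": 0},
    {"claw": -1, "delta_pos": [-2.5, -17, 5.5], "yaw": 0},
    {"claw": -1, "delta_pos": [-2.5, -17, 9], "yaw": 0},
    {"claw": -1, "delta_pos": [-2.5, -17, 10.5], "yaw": 0},
  ],
)

```text
t: 6.97
position: [496.8, -66.3, 340.5]
ee_rot: [-1.568, -0.179, 0.178]
contact_force: [0.2, 0.8, -0.2]
width: 0.1
```

```bash
python3 -c "
from h import *
go(np.array([-138,0,267.]))
d=get_image('side');a=np.arctan2(59,37)
def M(w):
    x=np.pi-np.arctan2(30,111)+w-2*np.pi/3;return np.array([115*np.cos(x),-105,150+115*np.sin(x)])
for w in(.3,.35,.4,.45):
    x=w+np.pi-np.arctan2(30,111);print(w,proj(d,(RS@[115*np.cos(x),-105,150+115*np.sin(x)])+O),proj(d,RS@M(w)+O))
s=d['pixels'][150:300,270:420,::-1]
cv2.imwrite('pics/e.png',cv2.resize(s,None,fx=4,fy=4,interpolation=2))"
```

```text
t 6.9667 tip(stand) [-138.     5.3  321.5] F(stand) [ 0.4  0.7 -0.2] w 0.1 q6 [-0.27  0.12  1.48 -0.    1.53 -2.07]
delta cm [-0.    5.46 -0.5 ] yaw err deg [ 0.3 -0.1  0. ]
0.3 [[337.55929188 265.32054696]] [[395.49262717 205.6107759 ]]
0.35 [[337.57375762 267.04089689]] [[394.00352612 205.46134175]]
0.4 [[337.68376785 268.69708363]] [[392.45508993 205.41662867]]
0.45 [[337.88814866 270.28515277]] [[390.85108958 205.47770927]]
```

View pics/e.png

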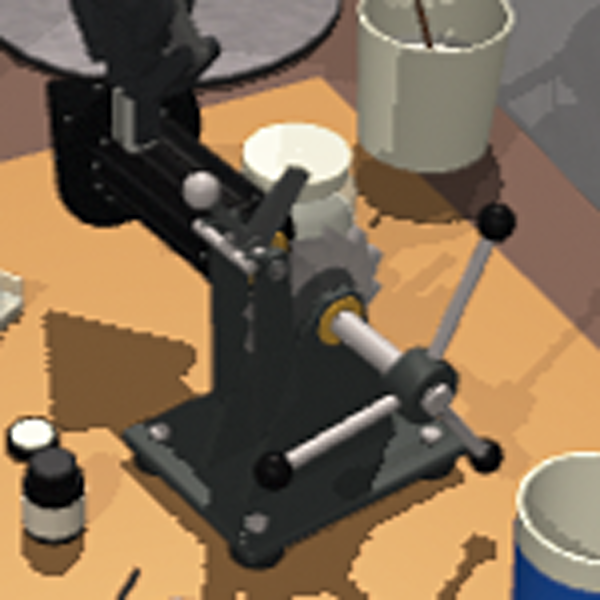

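The near knob at (338.2,267.5) and far knob at (394.2,205.3) put the wheel at about 0.35 rad. The pawl is still thrown. I'll tip it in from the near side.

arm_command(
  motion=[
    {"claw": -1, "delta_pos": [0, 3, -0.5], "yaw": 0},
    {"claw": -1, "delta_pos": [0, 5.4, -0.5], "yaw": 0},
    {"claw": -1, "delta_pos": [0, 5.4, -0.5], "yaw": 0},
    {"claw": -1, "delta_pos": [1, 5.4, -0.5], "yaw": 0},
    {"claw": -1, "delta_pos": [2, 5.4, -0.5], "yaw": 0},
    {"claw": -1, "delta_pos": [2.5, 5.4, -0.5], "yaw": 0},
    {"claw": -1, "delta_pos": [3, 5.4, -0.5], "yaw": 0},
    {"claw": -1, "delta_pos": [3.5, 5.4, -0.5], "yaw": 0},
  ],
)

```text
t: 7.68
position: [533.0, -62.0, 287.2]
ee_rot: [-1.567, -0.182, 0.178]
contact_force: [-0.6, -0.6, 0.6]
width: 0.2
```

```bash
python3 -c "
from h import *
go(np.array([-70,0,267.]))"
```

```text
t 7.6833 tip(stand) [-101.8    1.2  268.2] F(stand) [-0.7 -0.4  0.6] w 0.2 q6 [-0.24  0.2   1.52 -0.    1.42 -2.04]
delta cm [ 3.18  0.13 -0.12] yaw err deg [ 0.2 -0.   0.1]
```

arm_command(
  motion=[
    {"claw": -1, "delta_pos": [0.5, 0, 0], "yaw": 0},
    {"claw": -1, "delta_pos": [1, 0, 0], "yaw": 0},
    {"claw": -1, "delta_pos": [1.5, 0, 0], "yaw": 0},
    {"claw": -1, "delta_pos": [2, 0, 0], "yaw": 0},
    {"claw": -1, "delta_pos": [2.5, 0, 0], "yaw": 0},
    {"claw": -1, "delta_pos": [3, 0, 0], "yaw": 0},
    {"claw": -1, "delta_pos": [3.5, 0, 0], "yaw": 0},
    {"claw": -1, "delta_pos": [4, 0, 0], "yaw": 0},
  ],
)

```text
t: 8.35
position: [572.4, -52.8, 287.2]
ee_rot: [-1.567, -0.182, 0.178]
contact_force: [-0.3, 0.1, 0.0]
width: -0.0
```

```bash
python3 -c "
from h import *
go(np.array([-112,-105,330.]))
d=get_image('side')
s=d['pixels'][150:300,270:420,::-1]
cv2.imwrite('pics/f.png',cv2.resize(s,None,fx=4,fy=4,interpolation=2))"
```

```text
t 8.35 tip(stand) [-61.3   1.3 268.2] F(stand) [-0.3  0.2  0. ] w -0.0 q6 [-0.21  0.26  1.44 -0.    1.44 -2.01]
delta cm [ -5.06  -6.14 -10.65] yaw err deg [0.2 0.  0.1]
```

View pics/f.png

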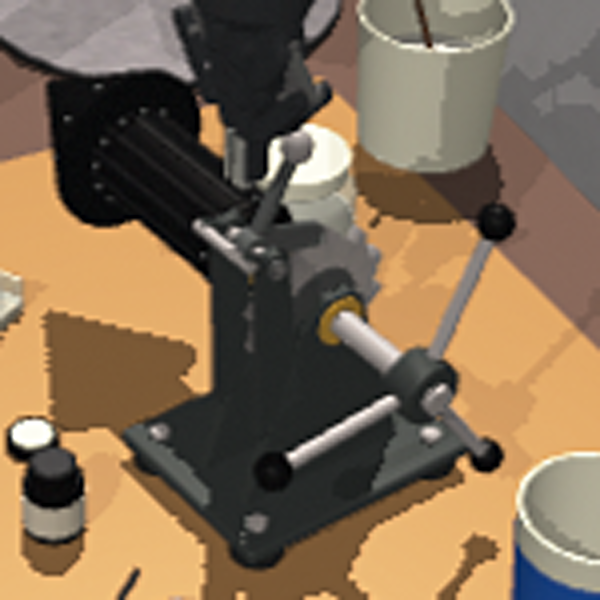

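The pawl has dropped: its ball is at (344.2,186.5), against a home position of (345.3,186.5). Now I push the knob on to the stop.

arm_command(
  motion=[
    {"claw": -1, "delta_pos": [-0.5, -3, 0], "yaw": 0},
    {"claw": -1, "delta_pos": [-1, -6, 0], "yaw": 0},
    {"claw": -1, "delta_pos": [-2.5, -6.2, -3], "yaw": 0},
    {"claw": -1, "delta_pos": [-4, -6.2, -6.5], "yaw": 0},
    {"claw": -1, "delta_pos": [-5.1, -6.2, -9.5], "yaw": 0},
    {"claw": -1, "delta_pos": [-5.2, -4, -10.6], "yaw": 0},
    {"claw": -1, "delta_pos": [-5.2, 0, -10.6], "yaw": 0},
    {"claw": -1, "delta_pos": [-5.2, 3, -10.6], "yaw": 0},
  ],
)

```text
t: 9.07
position: [546.7, -169.1, 256.1]
ee_rot: [-1.567, -0.181, 0.176]
contact_force: [-0.7, 0.7, -1.1]
width: 0.3
```

```bash
python3 -c "
from h import *
go(np.array([-113,-105,155.]))"
```

```text
t 9.0667 tip(stand) [-112.8 -106.1  237.1] F(stand) [-0.5  0.8 -1.1] w 0.3 q6 [-0.42  0.27  1.5  -0.    1.37 -2.22]
delta cm [-0.05  8.2   0.15] yaw err deg [ 0.3 -0.1  0.2]
```

arm_command(
  motion=[
    {"claw": -1, "delta_pos": [0, 3, 0.1], "yaw": 0},
    {"claw": -1, "delta_pos": [0, 6, 0.1], "yaw": 0},
    {"claw": -1, "delta_pos": [0, 7.6, 0.1], "yaw": 0},
    {"claw": -1, "delta_pos": [0, 8, 0.1], "yaw": 0},
    {"claw": -1, "delta_pos": [0, 8.3, 0.1], "yaw": 0},
    {"claw": -1, "delta_pos": [0, 8.6, 0.1], "yaw": 0},
    {"claw": -1, "delta_pos": [0, 8.9, 0.1], "yaw": 0},
    {"claw": -1, "delta_pos": [0, 9.2, 0.1], "yaw": 0},
  ],
)

```text
t: 9.73
position: [548.0, -168.8, 165.5]
ee_rot: [-1.569, -0.184, 0.173]
contact_force: [1.0, -0.5, 1.6]
width: -0.1
```

```bash
python3 -c "
from h import *
go(np.array([-113,-105,133.]))"
```

```text
t 9.7333 tip(stand) [-111.4 -106.2  146.5] F(stand) [ 0.9 -0.8  1.6] w -0.1 q6 [-0.42  0.33  1.65 -0.    1.16 -2.22]
delta cm [-0.17  1.35  0.13] yaw err deg [ 0.4 -0.1  0.4]
```

arm_command(
  motion=[
    {"claw": -1, "delta_pos": [-0.1, 0.2, 0.1], "yaw": 0},
    {"claw": -1, "delta_pos": [-0.1, 0.4, 0.1], "yaw": 0},
    {"claw": -1, "delta_pos": [-0.1, 0.6, 0.1], "yaw": 0},
    {"claw": -1, "delta_pos": [-0.1, 0.8, 0.1], "yaw": 0},
    {"claw": -1, "delta_pos": [-0.1, 1.0, 0.1], "yaw": 0},
    {"claw": -1, "delta_pos": [-0.1, 1.15, 0.1], "yaw": 0},
    {"claw": -1, "delta_pos": [-0.1, 1.15, 0.1], "yaw": 0},
  ],
)

```text
t: 10.32
position: [546.8, -168.1, 153.7]
ee_rot: [-1.569, -0.184, 0.173]
contact_force: [0.0, -0.3, 0.8]
width: -0.2
```

```bash
python3 -c "
from h import *
go(np.array([-113,-105,132.]))"
```

```text
t 10.3167 tip(stand) [-112.4 -105.2  134.7] F(stand) [-0.  -0.3  0.8] w -0.2 q6 [-0.42  0.34  1.67 -0.    1.13 -2.22]
delta cm [-0.06  0.27  0.02] yaw err deg [ 0.4 -0.1  0.3]
```

arm_command(
  motion=[
    {"claw": -1, "delta_pos": [0, 0.1, 0], "yaw": 0},
    {"claw": -1, "delta_pos": [0, 0.2, 0], "yaw": 0},
    {"claw": -1, "delta_pos": [0, 0.25, 0], "yaw": 0},
    {"claw": -1, "delta_pos": [0, 0.25, 0], "yaw": 0},
  ],
)

```text
t: 10.65
position: [546.7, -168.0, 151.0]
ee_rot: [-1.569, -0.183, 0.174]
contact_force: [1.6, -0.4, 1.4]
width: -0.3
```

```bash
python3 -c "
from h import *
go(np.array([-113,-105,132.]))"
```

```text
t 10.65 tip(stand) [-112.4 -105.1  132. ] F(stand) [ 1.5 -0.8  1.4] w -0.3 q6 [-0.42  0.34  1.67 -0.    1.12 -2.22]
delta cm [-0.06  0.    0.01] yaw err deg [ 0.3 -0.1  0.3]
```

Not clearly at the stop yet, so I'll take another 1.5 mm in small steps.

arm_command(
  motion=[
    {"claw": -1, "delta_pos": [0, 0.05, 0], "yaw": 0},
    {"claw": -1, "delta_pos": [0, 0.1, 0], "yaw": 0},
    {"claw": -1, "delta_pos": [0, 0.15, 0], "yaw": 0},
    {"claw": -1, "delta_pos": [0, 0.15, 0], "yaw": 0},
  ],
)

```text
t: 10.98
position: [546.8, -167.9, 149.5]
ee_rot: [-1.569, -0.183, 0.174]
contact_force: [0.9, -0.1, 2.0]
width: -0.1
```

```bash
python3 -c "
from h import *
go(np.array([-113,-105,132.]))"
```

```text
t 10.9833 tip(stand) [-112.4 -105.1  130.5] F(stand) [ 0.8 -0.3  2. ] w -0.1 q6 [-0.42  0.34  1.67 -0.    1.12 -2.22]
delta cm [-0.06 -0.15  0.01] yaw err deg [ 0.3 -0.1  0.3]
```

arm_command(
  motion=[
    {"claw": -1, "delta_pos": [0, 0.05, 0], "yaw": 0},
    {"claw": -1, "delta_pos": [0, 0.1, 0], "yaw": 0},
    {"claw": -1, "delta_pos": [0, 0.15, 0], "yaw": 0},
    {"claw": -1, "delta_pos": [0, 0.15, 0], "yaw": 0},
  ],
)

```text
t: 11.32
position: [547.0, -167.9, 148.5]
ee_rot: [-1.569, -0.184, 0.173]
contact_force: [0.3, 0.5, 5.5]
width: -0.1
```

```bash
python3 -c "
from h import *
go(np.array([-113,-105,132.]))"
```

```text
t 11.3167 tip(stand) [-112.2 -105.1  129.5] F(stand) [0.4 0.4 5.5] w -0.1 q6 [-0.42  0.34  1.67 -0.    1.12 -2.22]
delta cm [-0.08 -0.25  0.01] yaw err deg [ 0.3 -0.1  0.4]
```

Force has risen to 5.5 N with the tip lagging behind its target, so the wheel is on its stop. I'll lift off and check.

arm_command(
  motion=[
    {"claw": -1, "delta_pos": [0, -0.5, 0], "yaw": 0},
    {"claw": -1, "delta_pos": [0, -2, 0], "yaw": 0},
    {"claw": -1, "delta_pos": [0, -5, 0], "yaw": 0},
    {"claw": -1, "delta_pos": [-2, -9, 0], "yaw": 0},
    {"claw": -1, "delta_pos": [-5, -12, 0], "yaw": 0},
    {"claw": -1, "delta_pos": [-8, -14, 0], "yaw": 0},
    {"claw": -1, "delta_pos": [-10, -14, 0], "yaw": 0},
    {"claw": -1, "delta_pos": [-10, -14, 0], "yaw": 0},
  ],
)

```text
t: 11.98
position: [444.6, -190.1, 289.5]
ee_rot: [-1.57, -0.181, 0.173]
contact_force: [-0.8, 0.2, -0.6]
width: 0.1
```

```bash
python3 -c "
from h import *
st()
d=get_image('side');t=get_image('top')
P=lambda c,v:proj(c,RS@np.array(v)+O).round(1)
print('pawl home',P(d,[-18,0,275]),P(t,[-18,0,275]),'p.08',P(d,[-55+70*np.cos(1.09),0,216+70*np.sin(1.09)]))
for w in(.45,.524,.58):
  print(w,[P(d,[115*np.cos(x),-105,150+115*np.sin(x)]) for x in (w+2.877,w+2.877-2.094)])
s=d['pixels'][150:300,270:420,::-1]
cv2.imwrite('pics/g.png',np.hstack([cv2.resize(s,(400,400),interpolation=2),cv2.resize(t['pixels'][100:300,180:380,::-1],(400,400))]))"
```

```text
t 11.9833 tip(stand) [-216.9 -103.4  270.5] F(stand) [-0.7  0.4 -0.6] w 0.1 q6 [-0.55  0.11  1.62 -0.    1.4  -2.34]
pawl home [[345.3 186.5]] [[291.  180.9]] p.08 [[343.8 186.1]]
0.45 [array([[337.9, 270.3]]), array([[390.9, 205.5]])]
0.524 [array([[338.4, 272.5]]), array([[388.4, 205.8]])]
0.58 [array([[338.8, 274.1]]), array([[386.5, 206.1]])]
```

View pics/g.png

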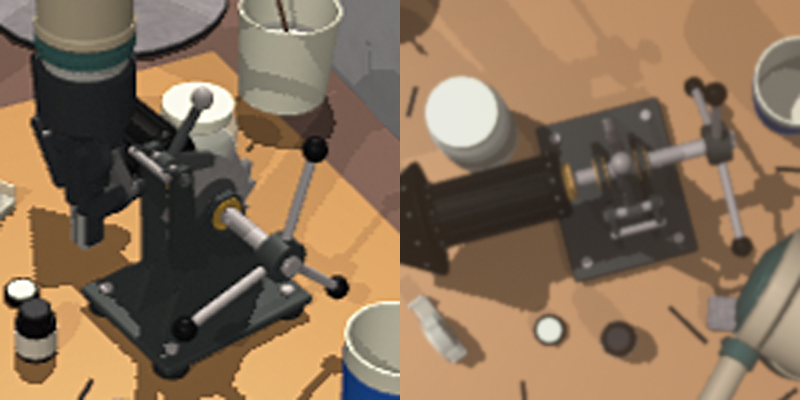

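The pawl ball is at (346.1,186.7), which is home. The knobs at (339,273.4) and (388.1,206.2) put the wheel at about 0.53 rad. The robot is clear and the jars and brush are undisturbed.

```bash
python3 -c "
from cell import *
print(hand_in())"
```

```text
the job is handed in; nothing more can be done
None
```

The wheel is back one notch, the pawl is home in the teeth, and the job was handed in at about 12 s of the 59 s allowed. `hand_in()` gave no verdict.

With the jaws shut, I pushed the pawl's ball over to its stop and pushed the spoke knob down until the wheel read about 0.35 rad. I then tipped the pawl back in and pushed the knob on until it met the stop. The highest force I read was about 5.5 N, at the end of that last push.

| Final check (camera images) | Read | Expected |
|---|---|---|
| Pawl ball, side view | (346.1, 186.7) px | (345.3, 186.5) px at home |
| Wheel | about 0.53 rad | 0.524 rad, judged 0.45 to 0.58 |
| Robot | about 140 mm clear of the knob, no contact force | touching nothing |
| Loose things | all in view looked in place, by eye | not moved |

- **Not measured:** I did not measure the loose things against their starting positions. The tape, lid and most jars were in view. The brush was mostly hidden by the arm, and the ruler and palette were outside the last pictures, but the tool never came near any of the three.
- **Disagreement:** the first downward move behind the pawl ball stopped about 8 mm higher than I had commanded, with roughly 3.5 N of upward force. The push from there worked normally.

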